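Clear the vents and strike the microscope lamp

ROBOT

A 7-joint arm with a two-finger parallel gripper is mounted at the origin on the work surface. World frame = base frame: x ahead of the robot, y to its left, z up, the work surface at z = 0. Lengths are in m, angles in rad, forces in N, time in s.
With the tool pointing down it reaches from about 0.4 to 0.9 m from the base axis. Payload 5.5 kg.
Tool frame: the origin (TCP) lies on the centre line of the jaws, within the pads' length; the fingertips stand 11 mm ahead of it and the grasp point (between the pads) lies 8 mm behind it; z points along the fingers, y is the line along which they close (so a half turn about z gives the same grasp; the last joint's range is limited). The gripper opens to 85 mm and grips with 20 to 120 N. Pads are 22 mm wide; open, the fingers measure 114 mm over their backs; the gripper's body (76 mm by 85 mm) begins 54 mm behind the grasp point. The pads swing forward as they close: fully open they stand 13 mm farther back than shut.
Start: joints at [-0.898, 0.501, -0.427, 1.55, 0.221, 1.138, -0.21], TCP at [0.259, 0.596, 0.242] pointing down, gripper open.
Joint ranges: [-2.88, 2.88], [-0.31, 2.03], [-1.54, 1.56], [0.2, 2.42], [-1.41, 4.55], [0.19, 2.02], [-2.57, 2.57]. Speed limits (rad/s): [2.57, 2.57, 3.14, 3.14, 3.14, 3.14, 3.14].

INTERFACE

Orientations are given as [roll, pitch, yaw] about the fixed x, y, z axes, in that order (R = Rz(yaw) Ry(pitch) Rx(roll)).
In Python, from workcell import manip, viewer gives the robot as it stands. The module is installed in compiled form; this text tells all that it offers.
- The arm moves only by the shell command python3 -m crank 'ROWS' [FORCE]. ROWS is JSON, a list of rows, each an object with "hand": the closure in counts, from 0 (fully open) to 255 (shut); "slide": the shift along the tool's x, y, z in cm, a list of three; "delta_rot": the turn, a rotation vector about the tool's x, y, z in rad, a list of three. In form: [{"hand": hand, "slide": [x, y, z], "delta_rot": [wx, wy, wz]}, ...]. A call has exactly 10 rows; each row is the pose to reach, as a shift and turn from the pose commanded when the call began, along the tool's axes at that moment; what a row does not reach only later rows make up. A row lasts 1/10 s, in which the tool goes at most 50 mm and 8.59 degrees, less where a joint would pass 70% of its speed; a pose out of reach is approached as far as the arm can. A call with a gripper value outside its range is refused whole. The fingers move at their own pace and stop on an object; FORCE is the grip in N (left out, the last holds). Time passes only in rows, so rows that repeat a pose let the fingers close, or fill a call up. It gives the time, the measured TCP pose, the force and the opening at its end, in the units of the state.
- manip.sense(): the state, without advancing time (a new reading comes with each control period).
- viewer.snapshot(name): name is "scene" or "top" or "wrist"; returns a dict with "pixels" (480x640x3 uint8, red, green, blue), "vfov" (degrees; the focal length in pixels is half the picture's height over the tangent of half this angle, whatever the lens; pixels are square), "cx", "cy" (the principal point, pixels), "k1" (the pictures are not rectified: a ray, as slopes to the right and down, at radius r is drawn at 1 + k1 r^2 times it, then the intrinsics apply), "pose" (4x4, takes a point from camera to world coordinates); the wrist camera has in their place "tool_from_camera" (4x4, takes a point from camera to tool coordinates, whose origin is the TCP and whose axes are the flange's). Camera axes: x right, y down, z forward; pixel columns grow to the right and rows downward; lengths in m; the calibration is good to about 2 mm. A picture is of the moment at which its call begins: read the wrist's pose just before it. There is no depth.
- manip.hand_in(): hands the job in, once; it reports no verdict.
The state is a dict: "time": time; "joint_pos": joint angles; "qd": joint speeds; "effort": joint torques, N m; "ee_pos": TCP position; "orientation": TCP orientation; "force": force on the tool from outside, world axes, zero at the start; "torque": the same for the moment, N m; "finger_gap": finger opening in m.
Only numpy, scipy, OpenCV 4.12 (cv2) and the standard library are available. Lean on these libraries where they do the work, as an engineer would, in place of code of your own. Each camera call takes 0.05 s, during which the arm holds its last target. There are 200 camera calls.

TASK

Take the blue slide box off the lamp supply's cooling vents and set it down gently, flat and right way up, in the aluminium tray. Then start the lamp: turn the red key clockwise all the way to START (red dot), hold it there for half a second or more, and let it spring back to RUN (green dot), where it must stay. Leave the other things on the bench undisturbed.

Things in the scene. Friction and masses are not known exactly. Their poses are not given: they have to be found in the camera images.
- slidebox_mid (a point): Centre of the closed blue plastic slide box: 84 mm long (its x), 50 mm wide (its y), 32 mm high (its z, up), 0.1 to 0.2 kg, loose. It starts lying flat on the roof of the lamp supply, 170 mm above the bench, turned either way. This point is 16 mm above its underside. Grasp it across the 50 mm.
- tray: Shallow open aluminium tray, fixed, 190 mm (its x) by 150 mm (its y) outside, 22 mm high, walls and floor 4 mm thick, empty. Origin: centre of its underside, on the bench; z up. It stands on the left or on the right of the lamp supply (a closed logbook of like size lies on the other side).
- supply: Off-white arc-lamp power supply, fixed; its front faces the robot's right, within 28 degrees. Origin on the bench under it; x from its front to its back, z up. Case: x -30 to 140 mm, y -110 to 110, flat slotted roof at z = 170. Before it (x -150 to -30) a dark panel slopes up from z = 48 to 132 mm, its normal leaning 35 degrees from vertical to the front.
- key_grip (a point): Grip point in the key's red bow, on the turning axis, 34 mm out from the sloping panel. Bow: 10 mm thick (its y), 26 mm wide (its x), 14 to 46 mm out (its z = turning axis = panel's outward normal). The point turns with the key; +x side has a white stripe (pointer), pointing straight up the slope at joint 0. Lock collar beneath: 28 mm across, 4 mm high. Pinch the 10 mm, fingers along the axis.
- key (a joint): Key angle, rad, growing clockwise as seen facing the panel (about minus its point's z). OFF 0.02 to 0.15 (white dot), RUN about 0.6 (green dot), START 1.05 to the stop at 1.25 (red dot at 1.15). It stays where left between OFF and RUN; from beyond RUN a spring returns it to about 0.6 within 1.5 s of release. START takes about 0.15 N m.
- oil: Bystander: small amber bottle of 26 mm diameter, 45 mm high, on the roof of the supply. Origin at the centre of its underside.
- loupe: Bystander: black stand loupe, 40 mm across and high, on the logbook. Origin at the centre of its underside.
- petri: Bystander: covered petri dish, 60 mm across, 16 mm high, on the bench between the supply and the beaker. Origin at the centre of its underside.
- canister: Bystander: black and clear objective canister, 50 mm across, 70 mm high, behind on the right. Origin at the centre of its underside.
- beaker: Bystander: glass beaker, 68 mm across, 90 mm high, behind on the left. Origin at the centre of its underside.
- wash: Bystander: white bottle with red cap, 68 mm across, 160 mm high, at the right. Origin at the centre of its underside.
- stain: Bystander: amber jar, 56 mm across, 90 mm high, at the left. Origin at the centre of its underside.
Mind the look-alikes: they are no part of the job. Of the things that look like the part that bears slidebox_mid, the middle-sized one is meant.

How it is judged:
By the outcome, as a careful person would: the job done as asked, in the order asked, and still so for the second after the job is handed in, with the robot touching nothing.
It also fails if it takes over 56 s, if anything falls off the work surface, if the arm or the gripper's body presses on something with over 40 N, if the wrist force passes 120 N, or if a joint passes its speed limit or range.

## Working session

There is one attempt and no reset: what is moved stays moved. The work goes in short steps, Python scripts to look and compute and a shell command to move; the robot and the scene stay as the last step left them, time stands still between calls to the robot, and variables do not carry over. Pictures are saved under pics/ and viewed, on a budget of 10 in all, crops included, one or two more only if the job needs it, and the job is handed in when it is done.

```bash
mkdir -p pics; cat > h.py <<'E'
import numpy as np, cv2, json
from workcell import manip, viewer
from scipy.spatial.transform import Rotation as R
def Rt(o): return R.from_euler('xyz',o).as_matrix()
def snap(name,fn):
    s=manip.sense(); d=viewer.snapshot(name)
    if 'pose' in d: P=np.array(d['pose'])
    else:
        T=np.eye(4);T[:3,:3]=Rt(s['orientation']);T[:3,3]=s['ee_pos'];P=T@np.array(d['tool_from_camera'])
    cv2.imwrite(f'pics/{fn}.png',d['pixels'][:,:,::-1]); 
    c=dict(P=P.tolist(),f=240/np.tan(np.radians(d['vfov'])/2),cx=d['cx'],cy=d['cy'],k1=d['k1'])
    json.dump(c,open(f'pics/{fn}.json','w')); return d['pixels'],c
def load(fn): return cv2.imread(f'pics/{fn}.png')[:,:,::-1],json.load(open(f'pics/{fn}.json'))
def ray(c,u,v):
    x,y=(u-c['cx'])/c['f'],(v-c['cy'])/c['f']; rd=np.hypot(x,y); r=rd
    for _ in range(30): r=rd/(1+c['k1']*r*r)
    s=r/rd if rd>0 else 1
    P=np.array(c['P']); return P[:3,3],P[:3,:3]@np.array([x*s,y*s,1])
def onz(c,u,v,z):
    o,d=ray(c,u,v); return o+d*(z-o[2])/d[2]
def onplane(c,u,v,p,n):
    o,d=ray(c,u,v); return o+d*(np.dot(p-o,n)/np.dot(d,n))
def tri(*cuv):
    A=np.zeros((3,3));b=np.zeros(3);L=[]
    for c,u,v in cuv:
        o,d=ray(c,u,v);d=d/np.linalg.norm(d);M=np.eye(3)-np.outer(d,d);A+=M;b+=M@o;L.append((o,M))
    p=np.linalg.solve(A,b); return p,[float(np.linalg.norm(M@(p-o)))*1000 for o,M in L]
def proj(c,p):
    P=np.array(c['P']);q=P[:3,:3].T@(np.array(p)-P[:3,3]);x,y=q[:2]/q[2];k=1+c['k1']*(x*x+y*y)
    return np.array([c['cx']+c['f']*x*k,c['cy']+c['f']*y*k])
E
python3 - <<'E'
from h import *
for n in('scene','top','wrist'):
    p,c=snap(n,n+'0'); print(n,np.round(c['P'],3).tolist(),c['f'],c['k1'])
print(manip.sense())
E
```

```text
scene [[0.457, 0.588, -0.668, 1.41], [0.89, -0.31, 0.335, -0.395], [-0.01, -0.747, -0.664, 0.909], [0.0, 0.0, 0.0, 1.0]] 465.87395201705095 -0.008736012346243882
top [[-0.022, -0.991, 0.129, 0.467], [-1.0, 0.022, -0.004, 0.016], [0.001, -0.129, -0.992, 1.375], [0.0, 0.0, 0.0, 1.0]] 521.3428089736926 0.049746968762490684
wrist [[0.398, 0.873, 0.282, 0.186], [0.917, -0.379, -0.123, 0.628], [-0.0, 0.308, -0.951, 0.373], [0.0, 0.0, 0.0, 1.0]] 406.1190534863039 -0.03565369085541901
{'time': 0.15, 'joint_pos': array([-0.89777572,  0.50166654, -0.42680261,  1.55119677,  0.22077612,
        1.13830887, -0.21031571]), 'qd': array([ 5.19348343e-04, -1.16012138e-03,  1.93793941e-04, -4.44684591e-03,
        5.65714044e-05,  2.01962445e-03, -1.34331340e-04]), 'effort': array([-6.75857431e-03, -5.70034468e+01, -5.82469314e+00, -2.81283224e+01,
        1.08666223e-02,  7.91401311e-03,  1.69632858e-05]), 'ee_pos': array([0.25882007, 0.59568176, 0.24147939]), 'orientation': array([-3.14005528e+00, -7.23091098e-05,  2.73176071e+00]), 'force': array([-0.21108005,  0.27795544,  0.04322704]), 'torque': array([0.01930562, 0.0086496 , 0.00710618]), 'finger_gap': 0.0850859406457439}
```

View pics/scene0.png

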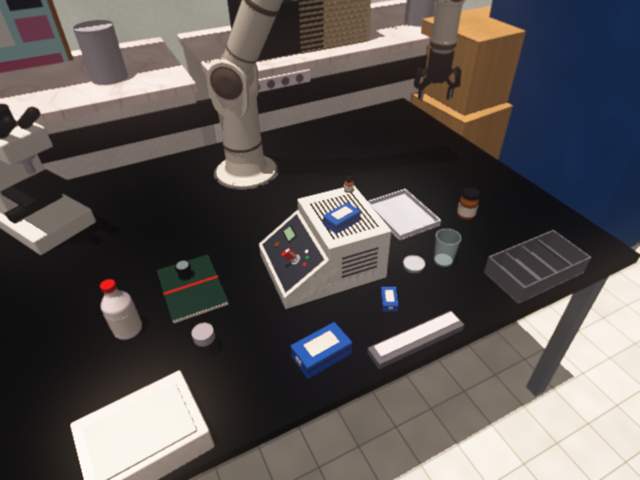

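View pics/top0.png

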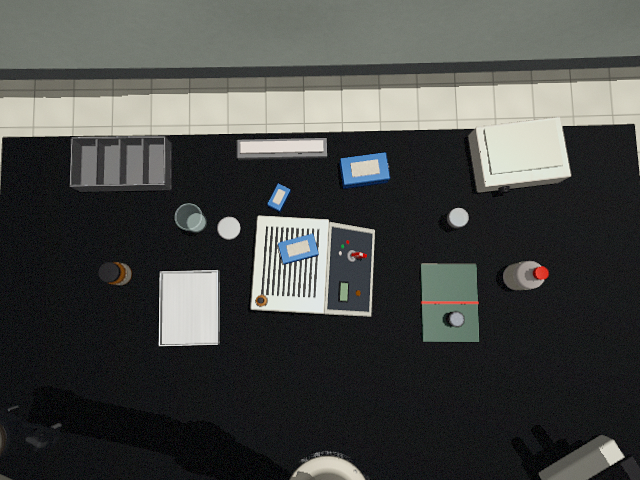

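The scene shows three blue boxes: large, top (365,170) / scene (322,348); small, top (279,197) / scene (390,298); and one on the supply roof, top (298,248) / scene (342,215). The roof one is meant, since it is middle-sized and lies on the vents. The tray is on the left, top (189,308), and the key is at top (357,256).

```bash
python3 - <<'E'
from h import *
it,ct=load('top0'); is_,cs=load('scene0')
def blue(im,roi):
    h=cv2.cvtColor(im,cv2.COLOR_RGB2HSV); m=cv2.inRange(h,(98,110,60),(125,255,255))
    z=np.zeros_like(m); x0,y0,x1,y1=roi; z[y0:y1,x0:x1]=m[y0:y1,x0:x1]; return z
for nm,roi in (('mid',(270,225,325,270)),('small',(260,180,295,212)),('large',(330,145,400,195))):
    m=blue(it,roi); c=max(cv2.findContours(m,0,2)[0],key=cv2.contourArea)
    (u,v),wh,a=cv2.minAreaRect(c); b=cv2.boxPoints(cv2.minAreaRect(c))
    zz=.202 if nm=='mid' else .03
    q=np.array([onz(ct,*p,zz) for p in b]); print(nm,(u,v),'edges mm',[round(1000*np.linalg.norm(q[i]-q[(i+1)%4])) for i in range(4)],q.mean(0).round(4))
    if nm=='mid':
        e=q[1]-q[0];f=q[2]-q[1]; l=e if np.linalg.norm(e)>np.linalg.norm(f) else f; print('long yaw',np.degrees(np.arctan2(l[1],l[0])))
# label centre (white on blue) both views
def lab(im,roi):
    x0,y0,x1,y1=roi; s=im[y0:y1,x0:x1]; h=cv2.cvtColor(s,cv2.COLOR_RGB2HSV); b=cv2.inRange(h,(98,110,60),(125,255,255))
    c=max(cv2.findContours(b,0,2)[0],key=cv2.contourArea); hull=cv2.convexHull(c); M=np.zeros_like(b); cv2.drawContours(M,[hull],-1,255,-1)
    w=cv2.inRange(h,(0,0,120),(179,90,255))&cv2.erode(M,np.ones((3,3))); n,L,st,ce=cv2.connectedComponentsWithStats(w); i=1+st[1:,4].argmax(); return ce[i]+[x0,y0],st[i,4]
a,na=lab(it,(270,225,325,270)); b,nb=lab(is_,(315,198,368,235)); print('label',a,na,b,nb,tri((ct,*a),(cs,*b)))
# tray
g=cv2.cvtColor(it,cv2.COLOR_RGB2GRAY); m=cv2.inRange(g,70,255); z=np.zeros_like(m); z[255:360,145:232]=m[255:360,145:232]
c=max(cv2.findContours(z,0,2)[0],key=cv2.contourArea); r=cv2.minAreaRect(c); q=np.array([onz(ct,*p,.022) for p in cv2.boxPoints(r)]); print('tray',r,q.round(3).tolist(),q.mean(0))
crop=cv2.resize(it[205:325,240:390],None,fx=4,fy=4,interpolation=2)
cr2=cv2.resize(is_[175:310,250:395],(600,559),interpolation=2)
o=np.zeros((600,800,3),np.uint8); A=cv2.resize(crop,(400,320)); B=cv2.resize(is_[175:310,250:450],(800,540)) 
cv2.imwrite('pics/cropA.png',crop[:,:,::-1]); cv2.imwrite('pics/cropB.png',B[:,:,::-1])
E
```

```text
mid (297.6696472167969, 248.41586303710938) edges mm [84, 53, 84, 52] [0.6056 0.0548 0.202 ]
long yaw -76.01903629397577
small (278.6138916015625, 197.03363037109375) edges mm [66, 41, 66, 41] [0.7629 0.1082 0.03  ]
large (364.6157531738281, 169.617919921875) edges mm [129, 82, 128, 82] [ 0.8319 -0.1202  0.03  ]
label [297.65591398 247.94623656] 279 [341.47239264 212.28220859] 163 (array([0.60707792, 0.05561753, 0.20085023]), [0.7613114168050071, 0.7613114168049738])
tray ((188.5, 307.5), (75.0, 61.0), 90.0) [[0.578, 0.423, 0.022], [0.575, 0.266, 0.022], [0.384, 0.265, 0.022], [0.388, 0.419, 0.022]] [0.48136143 0.34294264 0.022     ]
```

View pics/cropA.png

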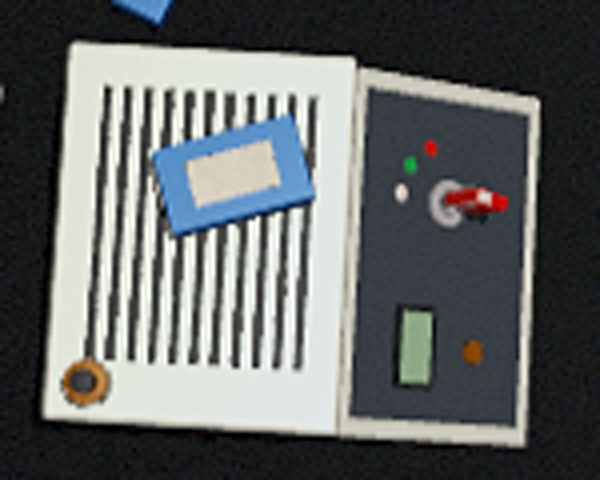

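View pics/cropB.png

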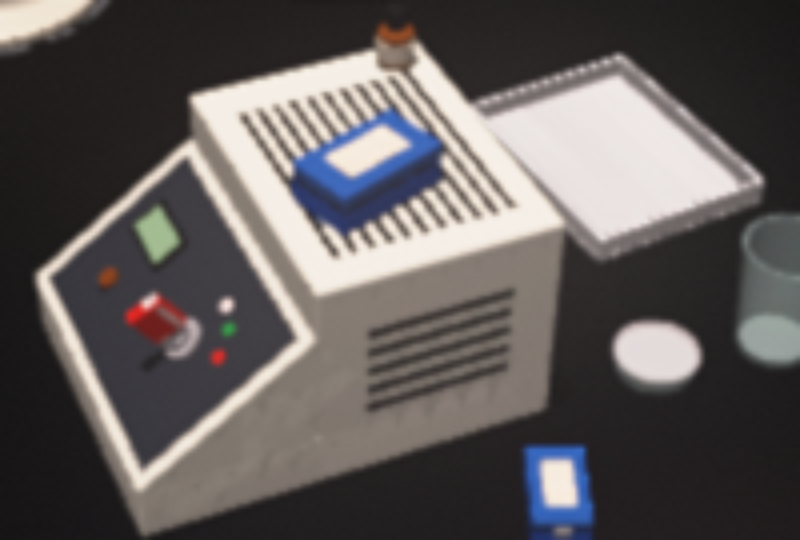

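Box confirmed: 84×52 mm, top at z = 0.201, on the vents, with the white-label look-alikes clearly smaller and larger. It stands at (0.6065, 0.055) with its long axis at yaw -76°. In the crop the collar is at (449,203), with the dots white (400,192), green (410,165) and red (431,148). I'll check the tray's height, then work out the first move.

```bash
cat >> h.py <<'E'
def go(p,Rm):
    s=manip.sense(); R0=Rt(s['orientation']); d=R0.T@(np.array(p)-s['ee_pos'])*100; w=R.from_matrix(R0.T@Rm).as_rotvec()
    print('slide cm',d.round(2),'rot',w.round(3),'t',s['time'],'|d|',round(np.linalg.norm(d),1),np.degrees(np.linalg.norm(w)).round(1)); return d,w
def down(yawdeg): return Rt([np.pi,0,np.radians(yawdeg)])
E
python3 - <<'E'
from h import *
it,ct=load('top0'); is_,cs=load('scene0')
# tray outer rim corners, from crop B (scale 4): far-left? near corner (600,250), right (765,183), far (620,58)
B=lambda u,v:(250+u/4,175+v/4)
for (u,v),t in (((620,55),(160,346)),((765,180),(160,271)),((600,235),(218,271))):
    print(tri((cs,*B(u,v)),(ct,*t)))
go([.6065,.055,.30],down(104))
go([.6065,.055,.30],down(-76))
E
```

```text
(array([0.38674656, 0.41740284, 0.01871498]), [3.10598267182705, 3.10598267182703])
(array([0.57720071, 0.4203453 , 0.01915031]), [2.274041901714005, 2.2740419017139626])
(array([0.57380476, 0.27098548, 0.02069831]), [2.822580113520126, 2.822580113520155])
slide cm [-53.43 -35.75  -5.8 ] rot [-0.001  0.001  0.917] t 0.15 |d| 64.5 52.5
slide cm [-53.43 -35.75  -5.8 ] rot [-1.000e-03 -2.000e-03 -2.225e+00] t 0.15 |d| 64.5 127.5
```

```bash
python3 -m crank '[{"hand":0,"slide":[-3,-2,-4],"delta_rot":[0,0,0.1]},{"hand":0,"slide":[-7,-4.7,-6],"delta_rot":[0,0,0.2]},{"hand":0,"slide":[-11,-7.4,-6],"delta_rot":[0,0,0.3]},{"hand":0,"slide":[-15,-10,-6],"delta_rot":[0,0,0.4]},{"hand":0,"slide":[-19,-12.7,-6],"delta_rot":[0,0,0.5]},{"hand":0,"slide":[-23,-15.4,-6],"delta_rot":[0,0,0.6]},{"hand":0,"slide":[-27,-18.1,-6],"delta_rot":[0,0,0.7]},{"hand":0,"slide":[-31,-20.7,-6],"delta_rot":[0,0,0.8]},{"hand":0,"slide":[-35,-23.4,-6],"delta_rot":[0,0,0.917]},{"hand":0,"slide":[-39,-26.1,-6],"delta_rot":[0,0,0.917]}]' 
python3 - <<'E'
from h import *
go([.6065,.055,.30],down(104)); print(manip.sense()['joint_pos'].round(2))
E
```

```text
time: 1.15
ee_pos: [0.5133, 0.1996, 0.3023]
orientation: [3.142, -0.0, 1.812]
force: [1.2, 0.6, 0.1]
finger_gap: 0.0854
slide cm [-16.27   5.6    0.23] rot [ 0.    -0.    -0.003] t 1.15 |d| 17.2 0.2
[-0.34  0.24 -0.09  1.74  0.02  1.16 -0.2 ]
```

```bash
python3 -m crank '[{"hand":0,"slide":[-4,1.4,0],"delta_rot":[0,0,0]},{"hand":0,"slide":[-8,2.8,0],"delta_rot":[0,0,0]},{"hand":0,"slide":[-12,4.2,0],"delta_rot":[0,0,0]},{"hand":0,"slide":[-15,5.2,0.2],"delta_rot":[0,0,0]},{"hand":0,"slide":[-16.3,5.6,0.2],"delta_rot":[0,0,0]},{"hand":0,"slide":[-16.3,5.6,0.2],"delta_rot":[0,0,0]},{"hand":0,"slide":[-16.3,5.6,0.2],"delta_rot":[0,0,0]},{"hand":0,"slide":[-16.3,5.6,0.2],"delta_rot":[0,0,0]},{"hand":0,"slide":[-16.3,5.6,0.2],"delta_rot":[0,0,0]},{"hand":0,"slide":[-16.3,5.6,0.2],"delta_rot":[0,0,0]}]' 
python3 - <<'E'
from h import *
im,c=snap('wrist','w1')
h=cv2.cvtColor(im,cv2.COLOR_RGB2HSV); m=cv2.inRange(h,(98,110,40),(125,255,255))
k=max(cv2.findContours(m,0,2)[0],key=cv2.contourArea); r=cv2.minAreaRect(k); print(r)
q=np.array([onz(c,*p,.202) for p in cv2.boxPoints(r)]); print(q.round(3).tolist(),q.mean(0)); go([.6065,.055,.184],down(104))
E
```

```text
time: 2.15
ee_pos: [0.606, 0.0583, 0.3005]
orientation: [3.141, -0.0, 1.817]
force: [0.7, 0.2, -0.2]
finger_gap: 0.0856
((317.5, 247.0), (138.0, 85.0), 90.0)
[[0.572, 0.096, 0.202], [0.619, 0.108, 0.202], [0.643, 0.024, 0.202], [0.591, 0.011, 0.202]] [0.60635277 0.05958507 0.202     ]
slide cm [-0.29 -0.04 11.65] rot [ 0.    -0.     0.001] t 2.2 |d| 11.7 0.1
```

View pics/w1.png

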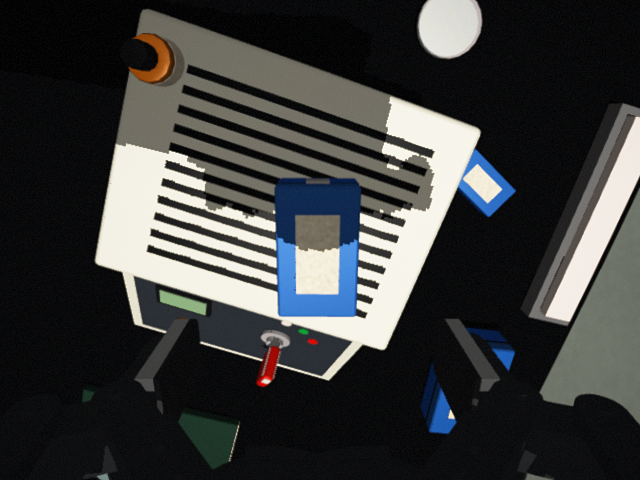

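The wrist view shows the box square to the jaws, label at (317,255), with both fingers clear of it at (165,350) and (475,350). It also shows the key bow at (268,362). Descend and grip.

```bash
python3 -m crank '[{"hand":0,"slide":[-0.2,0,3],"delta_rot":[0,0,0]},{"hand":0,"slide":[-0.2,0,6],"delta_rot":[0,0,0]},{"hand":0,"slide":[-0.2,0,9],"delta_rot":[0,0,0]},{"hand":0,"slide":[-0.2,0,10.8],"delta_rot":[0,0,0]},{"hand":0,"slide":[-0.2,0,11.5],"delta_rot":[0,0,0]},{"hand":60,"slide":[-0.2,0,11.5],"delta_rot":[0,0,0]},{"hand":160,"slide":[-0.2,0,11.5],"delta_rot":[0,0,0]},{"hand":160,"slide":[-0.2,0,11.5],"delta_rot":[0,0,0]},{"hand":160,"slide":[-0.2,0,11.5],"delta_rot":[0,0,0]},{"hand":160,"slide":[-0.2,0,11.5],"delta_rot":[0,0,0]}]' 35
```

```text
time: 3.2
ee_pos: [0.608, 0.055, 0.187]
orientation: [3.139, 0.0, 1.815]
force: [0.3, -0.3, 6.1]
finger_gap: 0.0493
```

```bash
python3 -m crank '[{"hand":160,"slide":[0,0,-1],"delta_rot":[0,0,0]},{"hand":160,"slide":[0,0,-3],"delta_rot":[0,0,0]},{"hand":160,"slide":[0,0,-6],"delta_rot":[0,0,0]},{"hand":160,"slide":[0,0,-9],"delta_rot":[0,0,0]},{"hand":160,"slide":[2,0,-10],"delta_rot":[0,0,0.03]},{"hand":160,"slide":[5,-0.6,-10],"delta_rot":[0,0,0.07]},{"hand":160,"slide":[8,-1.2,-10],"delta_rot":[0,0,0.11]},{"hand":160,"slide":[11,-1.8,-10],"delta_rot":[0,0,0.15]},{"hand":160,"slide":[14,-2.4,-10],"delta_rot":[0,0,0.19]},{"hand":160,"slide":[17,-3,-10],"delta_rot":[0,0,0.24]}]'
python3 - <<'E'
from h import *
s=manip.sense(); print(s['finger_gap'],s['ee_pos'])
go([.4805,.344,.28],down(90)); go([.4805,.344,.021],down(90))
E
```

```text
time: 4.2
ee_pos: [0.5357, 0.2133, 0.2855]
orientation: [-3.141, 0.0, 1.573]
force: [-0.1, 0.2, -1.1]
finger_gap: 0.0493
0.049265163209312575 [0.53571176 0.21334183 0.28553628]
slide cm [13.08 -5.49  0.55] rot [-0.001  0.     0.002] t 4.2 |d| 14.2 0.1
slide cm [13.08 -5.48 26.45] rot [-0.001  0.     0.002] t 4.2 |d| 30.0 0.1
```

```bash
python3 -m crank '[{"hand":160,"slide":[3,-1.2,0],"delta_rot":[0,0,0]},{"hand":160,"slide":[6,-2.5,0],"delta_rot":[0,0,0]},{"hand":160,"slide":[9,-3.8,1],"delta_rot":[0,0,0]},{"hand":160,"slide":[12,-5,3],"delta_rot":[0,0,0]},{"hand":160,"slide":[13.1,-5.5,7],"delta_rot":[0,0,0]},{"hand":160,"slide":[13.1,-5.5,11],"delta_rot":[0,0,0]},{"hand":160,"slide":[13.1,-5.5,15],"delta_rot":[0,0,0]},{"hand":160,"slide":[13.1,-5.5,19],"delta_rot":[0,0,0]},{"hand":160,"slide":[13.1,-5.5,22],"delta_rot":[0,0,0]},{"hand":160,"slide":[13.1,-5.5,23],"delta_rot":[0,0,0]}]'
python3 - <<'E'
from h import *
import time
im,c=snap('top','t2'); s=manip.sense(); print(s['finger_gap'],s['ee_pos'],s['force'])
go([.4805,.344,.021],down(90))
E
```

```text
time: 5.2
ee_pos: [0.4788, 0.3415, 0.0519]
orientation: [-3.136, 0.004, 1.575]
force: [-0.2, -1.2, -0.5]
finger_gap: 0.0492
0.049261864386494006 [0.4790985  0.34171777 0.05209387] [-0.3648861   0.39345506 -2.09040893]
slide cm [0.24 0.16 3.11] rot [-0.005  0.004  0.004] t 5.25 |d| 3.1 0.4
```

```bash
python3 -m crank '[{"hand":160,"slide":[0,0,0.8],"delta_rot":[0,0,0]},{"hand":160,"slide":[0,0,1.5],"delta_rot":[0,0,0]},{"hand":160,"slide":[0,0,2.0],"delta_rot":[0,0,0]},{"hand":160,"slide":[0,0,2.3],"delta_rot":[0,0,0]},{"hand":160,"slide":[0,0,2.6],"delta_rot":[0,0,0]},{"hand":160,"slide":[0,0,2.8],"delta_rot":[0,0,0]},{"hand":160,"slide":[0,0,3.0],"delta_rot":[0,0,0]},{"hand":160,"slide":[0,0,3.1],"delta_rot":[0,0,0]},{"hand":160,"slide":[0,0,3.1],"delta_rot":[0,0,0]},{"hand":160,"slide":[0,0,3.1],"delta_rot":[0,0,0]}]'
```

```text
time: 6.25
ee_pos: [0.4812, 0.3434, 0.0243]
orientation: [-3.142, -0.0, 1.575]
force: [-0.0, 0.1, -1.2]
finger_gap: 0.0494
```

```bash
python3 -m crank '[{"hand":160,"slide":[0,0,0.05],"delta_rot":[0,0,0]},{"hand":160,"slide":[0,0,0.1],"delta_rot":[0,0,0]},{"hand":160,"slide":[0,0,0.15],"delta_rot":[0,0,0]},{"hand":160,"slide":[0,0,0.2],"delta_rot":[0,0,0]},{"hand":160,"slide":[0,0,0.24],"delta_rot":[0,0,0]},{"hand":160,"slide":[0,0,0.28],"delta_rot":[0,0,0]},{"hand":160,"slide":[0,0,0.3],"delta_rot":[0,0,0]},{"hand":160,"slide":[0,0,0.3],"delta_rot":[0,0,0]},{"hand":160,"slide":[0,0,0.3],"delta_rot":[0,0,0]},{"hand":160,"slide":[0,0,0.3],"delta_rot":[0,0,0]}]'
```

```text
time: 7.25
ee_pos: [0.4812, 0.3434, 0.0213]
orientation: [3.142, -0.0, 1.575]
force: [-0.0, -0.2, -0.6]
finger_gap: 0.0497
```

```bash
python3 -m crank '[{"hand":160,"slide":[0,0,0.05],"delta_rot":[0,0,0]},{"hand":160,"slide":[0,0,0.1],"delta_rot":[0,0,0]},{"hand":160,"slide":[0,0,0.13],"delta_rot":[0,0,0]},{"hand":160,"slide":[0,0,0.15],"delta_rot":[0,0,0]},{"hand":160,"slide":[0,0,0.15],"delta_rot":[0,0,0]},{"hand":160,"slide":[0,0,0.15],"delta_rot":[0,0,0]},{"hand":160,"slide":[0,0,0.15],"delta_rot":[0,0,0]},{"hand":160,"slide":[0,0,0.15],"delta_rot":[0,0,0]},{"hand":160,"slide":[0,0,0.15],"delta_rot":[0,0,0]},{"hand":160,"slide":[0,0,0.15],"delta_rot":[0,0,0]}]'
```

```text
time: 8.25
ee_pos: [0.4812, 0.3434, 0.0209]
orientation: [3.141, -0.0, 1.575]
force: [-2.7, -2.2, 9.2]
finger_gap: 0.0495
```

Contact: 9 N upward, z = 0.021 as predicted. Release and retreat.

```bash
python3 -m crank '[{"hand":100,"slide":[0,0,-0.05],"delta_rot":[0,0,0]},{"hand":60,"slide":[0,0,-0.05],"delta_rot":[0,0,0]},{"hand":30,"slide":[0,0,-0.05],"delta_rot":[0,0,0]},{"hand":0,"slide":[0,0,-0.05],"delta_rot":[0,0,0]},{"hand":0,"slide":[0,0,-0.5],"delta_rot":[0,0,0]},{"hand":0,"slide":[0,0,-3],"delta_rot":[0,0,0]},{"hand":0,"slide":[0,0,-7],"delta_rot":[0,0,0]},{"hand":0,"slide":[0,0,-11.5],"delta_rot":[0,0,0]},{"hand":0,"slide":[0,0,-16],"delta_rot":[0,0,0]},{"hand":0,"slide":[0,0,-20.5],"delta_rot":[0,0,0]}]'
python3 - <<'E'
from h import *
im,c=snap('top','t3'); s=manip.sense(); print(s['ee_pos'],s['finger_gap'])
im2,cs=load('scene0')
# supply frame: roof corners from top crop A (x=240+u/4,y=205+v/4), z .17
A=lambda u,v:(240+u/4,205+v/4)
_,ct=load('top0')
co=[onz(ct,*A(*p),.17) for p in ((72,42),(357,57),(340,437),(42,418))]  # backright? 
print(np.round(co,3).tolist())
e=co[1]-co[2]; f=co[0]-co[3]; g=co[0]-co[1]; hh=co[3]-co[2]
for v in (e,f,g,hh): print(np.degrees(np.arctan2(v[1],v[0])).round(2),np.linalg.norm(v).round(3))
E
```

```text
time: 9.25
ee_pos: [0.4809, 0.3432, 0.2269]
orientation: [3.141, -0.0, 1.575]
force: [2.1, 0.9, -0.5]
finger_gap: 0.0857
[0.48455843 0.34596607 0.23547   ] 0.0855124942480757
[[0.689, 0.148, 0.17], [0.676, -0.019, 0.17], [0.456, -0.004, 0.17], [0.471, 0.166, 0.17]]
-3.97 0.221
-4.9 0.219
85.71 0.167
85.09 0.171
```

```bash
cat >> h.py <<'E'
YAW=np.radians(85.4)
SX=np.array([np.cos(YAW),np.sin(YAW),0]); SY=np.array([-np.sin(YAW),np.cos(YAW),0]); Z=np.array([0,0,1.])
s35,c35=np.sin(np.radians(35)),np.cos(np.radians(35))
N=-s35*SX+c35*Z; UP=c35*SX+s35*Z
RK=np.column_stack([UP,-SY,-N])   # tool pose at key 0
O=np.array([.5686,.0182,0])
def sup(p): q=np.array(p)-O; return np.array([q@SX,q@SY,q[2]])
def keyR(a): return RK@R.from_rotvec([0,0,a]).as_matrix()
E
python3 - <<'E'
from h import *
it,ct=load('top0'); is_,cs=load('scene0')
p,r=tri((ct,352.25,255.75),(cs,295,259.5)); print('collar tri',p,r,sup(p))
P0=O-.03*SX+.132*Z; q=onplane(ct,352.25,255.75,P0+.002*N,N); print('collar on panel',q,sup(q))
q2=onplane(cs,295,259.5,P0+.002*N,N); print(q2,sup(q2))
# red bow contours centroid + bow tip
g=q+.032*N; print('grip',g); go(g+.11*N,keyR(.1)); print(manip.sense()['joint_pos'].round(2))
im,c=load('t3'); h=cv2.cvtColor(im,cv2.COLOR_RGB2HSV); m=cv2.inRange(h,(98,110,60),(125,255,255)); m[:,240:]=0
k=cv2.findContours(m,0,2)[0]; print([ (cv2.minAreaRect(a)) for a in k if cv2.contourArea(a)>30])
E
```

```text
collar tri [ 0.5982267  -0.07468184  0.08945349] [1.7668265382473312, 1.7668265382473127] [-0.09020662 -0.03698029  0.08945349]
collar on panel [ 0.59736291 -0.07618467  0.09118701] [-0.09177389 -0.03623981  0.09118701]
[ 0.60220874 -0.07436444  0.09272956] [-0.08957089 -0.04092405  0.09272956]
grip [ 0.59589091 -0.09447999  0.11739987]
slide cm [-50.4   10.4    2.52] rot [0.014 0.603 0.182] t 9.3 |d| 51.5 36.1
[-0.58  0.37 -0.11  1.72  0.05  1.04 -0.7 ]
[((188.0, 307.5), (19.0, 34.0), 90.0)]
```

```bash
python3 -m crank '[{"hand":0,"slide":[0,1,-4.5],"delta_rot":[0,0,0]},{"hand":0,"slide":[-2,2,-8],"delta_rot":[0,0,0]},{"hand":0,"slide":[-6.5,4,-8],"delta_rot":[0,0,0]},{"hand":0,"slide":[-11,6,-8],"delta_rot":[0,0,0]},{"hand":0,"slide":[-15.5,8,-8],"delta_rot":[0,0,0]},{"hand":0,"slide":[-20,10,-8],"delta_rot":[0,0,0]},{"hand":0,"slide":[-25,10,-8],"delta_rot":[0,0.08,0.02]},{"hand":0,"slide":[-29.8,10.2,-8],"delta_rot":[0,0.16,0.04]},{"hand":0,"slide":[-34.5,10.4,-8],"delta_rot":[0,0.24,0.06]},{"hand":0,"slide":[-39.3,10.4,-8],"delta_rot":[0.01,0.32,0.08]}]'
python3 - <<'E'
from h import *
g=np.array([.597,-.0942,.1175]); go(g+.11*N,keyR(.1)); print(manip.sense()['joint_pos'].round(2))
E
```

```text
time: 10.3
ee_pos: [0.5868, -0.0509, 0.3057]
orientation: [-3.121, -0.323, 1.491]
force: [1.5, -0.4, -0.7]
finger_gap: 0.0853
slide cm [-13.11   1.49   5.93] rot [-0.007  0.289  0.096] t 10.3 |d| 14.5 17.5
[ 0.17  0.35  0.07  1.63 -0.36  1.26  0.29]
```

```bash
python3 -m crank '[{"hand":0,"slide":[-3.5,0.3,0.5],"delta_rot":[0,0.06,0.02]},{"hand":0,"slide":[-7,0.7,1.5],"delta_rot":[0,0.13,0.04]},{"hand":0,"slide":[-10,1.1,3],"delta_rot":[0,0.2,0.06]},{"hand":0,"slide":[-12.5,1.4,5],"delta_rot":[0,0.26,0.09]},{"hand":0,"slide":[-13.1,1.5,5.9],"delta_rot":[0,0.29,0.096]},{"hand":0,"slide":[-13.1,1.5,5.9],"delta_rot":[0,0.29,0.096]},{"hand":0,"slide":[-13.1,1.5,5.9],"delta_rot":[0,0.29,0.096]},{"hand":0,"slide":[-13.1,1.5,5.9],"delta_rot":[0,0.29,0.096]},{"hand":0,"slide":[-13.1,1.5,5.9],"delta_rot":[0,0.29,0.096]},{"hand":0,"slide":[-13.1,1.5,5.9],"delta_rot":[0,0.29,0.096]}]'
python3 - <<'E'
from h import *
im,c=snap('wrist','w2')
g=np.array([.597,-.0942,.1175]); go(g+.11*N,keyR(.1)); print(proj(c,g),proj(c,g-.032*N)); print(manip.sense()['joint_pos'].round(2))
E
```

```text
time: 11.3
ee_pos: [0.5926, -0.1545, 0.2089]
orientation: [-3.065, -0.604, 1.371]
force: [-0.1, 0.9, -0.0]
finger_gap: 0.0854
slide cm [-0.24 -0.   -0.05] rot [-0.008  0.004  0.001] t 11.35 |d| 0.2 0.5
[318.1389971 250.3803247] [318.32525119 235.55268921]
[ 0.45  0.61  0.08  1.56 -0.6   1.32  0.61]
```

View pics/w2.png

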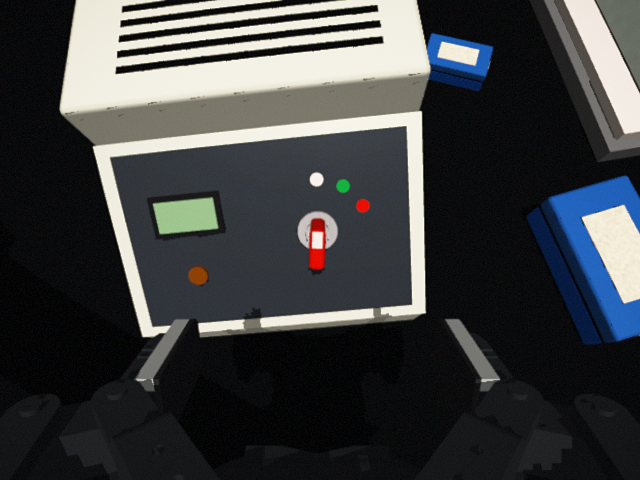

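The wrist view shows the collar at (318,231), the bow centred on column 317 with its stripe at (317,240), and the dots white (316,180), green (343,186) and red (363,206). The panel edge tilts -5.8°, so the key stands at about 0.1, in line with the tool. Refine the grip point.

```bash
python3 - <<'E'
from h import *
im,c=load('w2'); _,ct=load('top0')
h=cv2.cvtColor(im,cv2.COLOR_RGB2HSV)
roi=np.zeros((480,640),np.uint8); roi[200:285,290:345]=255
w=cv2.inRange(h,(0,0,110),(179,80,255))&roi; w[:, :]=w; red=(cv2.inRange(h,(0,120,60),(8,255,255))|cv2.inRange(h,(172,120,60),(179,255,255)))&roi
pts=np.argwhere(w)[:,::-1]; e=cv2.fitEllipse(cv2.convexHull(pts.astype(np.float32))); print('collar',e)
k=max(cv2.findContours(red,0,2)[0],key=cv2.contourArea); print('bow',cv2.boundingRect(k),cv2.minAreaRect(k))
u,v=318,e[0][1]
print(tri((c,*e[0]),(ct,352.25,255.75)))
P0=O-.03*SX+.132*Z
q=onplane(c,*e[0],P0+.004*N,N); print('collar plane',q,sup(q)); g=q+.03*N; print('grip',g)
# bow outline predicted with this grip for check: corners at 14 and 46 out
K=keyR(.1)
for z in(-.02,.012):
  print([proj(c,g+N*z+K[:,0]*x+K[:,1]*y).round(0).tolist() for x,y in((.013,.005),(.013,-.005),(-.013,-.005),(-.013,.005))])
go(g-.008*N+.06*N,keyR(.1)); go(g-.008*N,keyR(.1))
E
```

```text
collar ((317.17333984375, 230.60415649414062), (39.285953521728516, 40.40114974975586), 93.65319061279297)
bow (308, 219, 18, 51) ((317.1938781738281, 244.01077270507812), (16.47459602355957, 50.477718353271484), 3.1798300743103027)
(array([ 0.59740499, -0.07533661,  0.099767  ]), [0.9354758323314759, 0.9354758323313358])
collar plane [ 0.59827593 -0.07359821  0.09548505] [-0.08912254 -0.03694245  0.09548505]
grip [ 0.59689592 -0.09075008  0.12005961]
[[325.0, 216.0], [310.0, 216.0], [310.0, 253.0], [324.0, 253.0]]
[[325.0, 229.0], [308.0, 229.0], [308.0, 271.0], [325.0, 271.0]]
slide cm [ 0.2  -0.04  5.74] rot [-0.008  0.004  0.001] t 11.35 |d| 5.7 0.5
slide cm [2.200e-01 1.000e-02 1.174e+01] rot [-0.008  0.004  0.001] t 11.35 |d| 11.7 0.5
```

```bash
python3 -m crank '[{"hand":60,"slide":[0.2,0,3],"delta_rot":[0,0,0]},{"hand":100,"slide":[0.2,0,6],"delta_rot":[0,0,0]},{"hand":100,"slide":[0.2,0,8.5],"delta_rot":[0,0,0]},{"hand":100,"slide":[0.2,0,10.3],"delta_rot":[0,0,0]},{"hand":100,"slide":[0.2,0,11.3],"delta_rot":[0,0,0]},{"hand":100,"slide":[0.2,0,11.5],"delta_rot":[0,0,0]},{"hand":100,"slide":[0.2,0,11.5],"delta_rot":[0,0,0]},{"hand":255,"slide":[0.2,0,11.5],"delta_rot":[0,0,0]},{"hand":255,"slide":[0.2,0,11.5],"delta_rot":[0,0,0]},{"hand":255,"slide":[0.2,0,11.5],"delta_rot":[0,0,0]}]' 50
python3 - <<'E'
from h import *
im,c=snap('wrist','w3'); s=manip.sense(); print(s['force'],s['torque'],s['finger_gap'],s['joint_pos'].round(2)); go([.59689592,-.09075008,.12005961]-.008*N,keyR(.1))
E
```

```text
time: 12.35
ee_pos: [0.597, -0.0894, 0.1148]
orientation: [-3.064, -0.604, 1.367]
force: [3.3, -5.9, 9.2]
finger_gap: 0.0092
[ 0.61038043 -1.30200795  1.9678603 ] [-0.58353    -0.18208771 -0.17200121] 0.009107784027875255 [ 0.39  0.69  0.03  1.68 -0.66  1.11  0.65]
slide cm [ 0.19 -0.02  0.3 ] rot [-0.006  0.004 -0.002] t 12.4 |d| 0.4 0.4
```

View pics/w3.png

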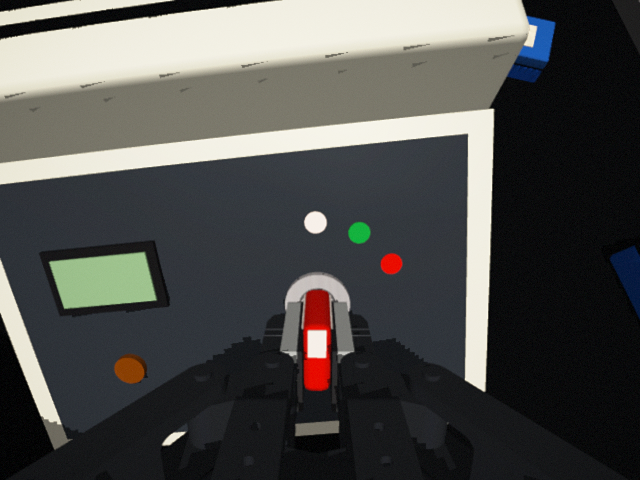

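Gap 9.1 mm: the bow is pinched, as the picture shows at (317,340). Turn clockwise by 1.08 rad.

```bash
python3 -m crank '[{"hand":255,"slide":[0,0,0],"delta_rot":[0,0,0.12]},{"hand":255,"slide":[0,0,0],"delta_rot":[0,0,0.24]},{"hand":255,"slide":[0,0,0],"delta_rot":[0,0,0.36]},{"hand":255,"slide":[0,0,0],"delta_rot":[0,0,0.48]},{"hand":255,"slide":[0,0,0],"delta_rot":[0,0,0.6]},{"hand":255,"slide":[0,0,0],"delta_rot":[0,0,0.72]},{"hand":255,"slide":[0,0,0],"delta_rot":[0,0,0.84]},{"hand":255,"slide":[0,0,0],"delta_rot":[0,0,0.96]},{"hand":255,"slide":[0,0,0],"delta_rot":[0,0,1.05]},{"hand":255,"slide":[0,0,0],"delta_rot":[0,0,1.08]}]' 70
python3 - <<'E'
from h import *
im,c=snap('wrist','w4'); s=manip.sense(); print(s['force'],s['torque'],'axial',s['torque']@N,s['finger_gap'],s['joint_pos'].round(2))
print('tool angle',(R.from_matrix(RK.T@Rt(s['orientation']))).as_rotvec())
E
```

```text
time: 13.4
ee_pos: [0.5968, -0.0893, 0.115]
orientation: [-2.567, -0.212, 0.247]
force: [-1.5, -2.7, 4.7]
finger_gap: 0.0096
[-1.02533479 -2.78434929  5.77456094] [-0.2338188   0.00832611  0.15907838] axial 0.13630481299265823 0.008428213717666342 [ 0.24  0.7   0.25  1.69 -0.79  1.18 -0.34]
tool angle [ 0.00496232 -0.00672664  1.18301492]
```

View pics/w4.png

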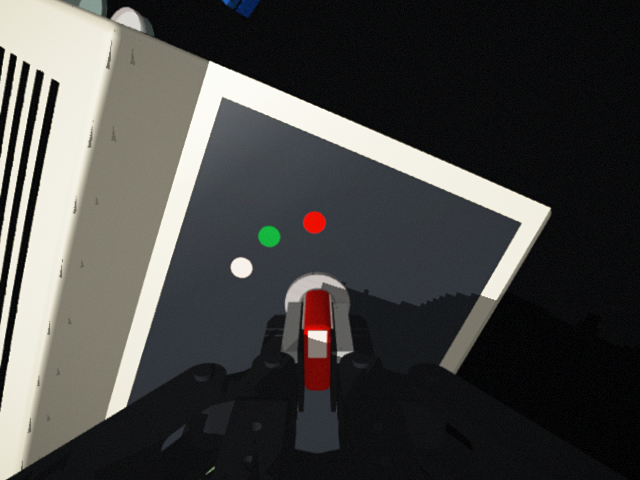

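The pointer stands at the red dot (314,222), tool angle 1.18, axial torque 0.14 N m. Hold, then release.

```bash
python3 -m crank '[{"hand":255,"slide":[0,0,0],"delta_rot":[0,0,0]},{"hand":255,"slide":[0,0,0],"delta_rot":[0,0,0]},{"hand":255,"slide":[0,0,0],"delta_rot":[0,0,0]},{"hand":255,"slide":[0,0,0],"delta_rot":[0,0,0]},{"hand":255,"slide":[0,0,0],"delta_rot":[0,0,0]},{"hand":255,"slide":[0,0,0],"delta_rot":[0,0,0]},{"hand":255,"slide":[0,0,0],"delta_rot":[0,0,0]},{"hand":255,"slide":[0,0,0],"delta_rot":[0,0,0]},{"hand":255,"slide":[0,0,0],"delta_rot":[0,0,0]},{"hand":255,"slide":[0,0,0],"delta_rot":[0,0,0]}]'
python3 - <<'E'
from h import *
s=manip.sense(); print('axial',s['torque']@N,s['finger_gap'])
E
python3 -m crank '[{"hand":0,"slide":[0,0,0],"delta_rot":[0,0,0]},{"hand":0,"slide":[0,0,0],"delta_rot":[0,0,0]},{"hand":0,"slide":[0,0,0],"delta_rot":[0,0,0]},{"hand":0,"slide":[0,0,0],"delta_rot":[0,0,0]},{"hand":0,"slide":[0,0,0],"delta_rot":[0,0,0]},{"hand":0,"slide":[0,0,0],"delta_rot":[0,0,0]},{"hand":0,"slide":[0,0,0],"delta_rot":[0,0,0]},{"hand":0,"slide":[0,0,0],"delta_rot":[0,0,0]},{"hand":0,"slide":[0,0,0],"delta_rot":[0,0,0]},{"hand":0,"slide":[0,0,0],"delta_rot":[0,0,0]}]'
python3 -m crank '[{"hand":0,"slide":[0,0,0],"delta_rot":[0,0,0]},{"hand":0,"slide":[0,0,0],"delta_rot":[0,0,0]},{"hand":0,"slide":[0,0,0],"delta_rot":[0,0,0]},{"hand":0,"slide":[0,0,0],"delta_rot":[0,0,0]},{"hand":0,"slide":[0,0,0],"delta_rot":[0,0,0]},{"hand":0,"slide":[0,0,-1],"delta_rot":[0,0,0]},{"hand":0,"slide":[0,0,-4],"delta_rot":[0,0,0]},{"hand":0,"slide":[0,0,-8],"delta_rot":[0,0,0]},{"hand":0,"slide":[0,0,-12],"delta_rot":[0,0,0]},{"hand":0,"slide":[0,0,-14],"delta_rot":[0,0,0]}]'
python3 - <<'E'
from h import *
snap('wrist','w5'); im,c=snap('scene','s5'); im2,_=snap('top','t5')
a=cv2.imread('pics/w5.png'); a=cv2.resize(a,(400,300)); b=cv2.resize(im[170:320,250:450,::-1],(400,300)); t=cv2.resize(im2[120:360,70:390,::-1],(400,300)); f=cv2.resize(im[:,:,::-1],(400,300))
cv2.imwrite('pics/m5.png',np.vstack([np.hstack([a,b]),np.hstack([t,f])]))
E
```

```text
time: 14.45
ee_pos: [0.5969, -0.0893, 0.115]
orientation: [-2.567, -0.214, 0.25]
force: [-1.1, -2.4, 5.2]
finger_gap: 0.0087
axial 0.09866165722078869 0.008737975602188775
time: 15.45
ee_pos: [0.5964, -0.0885, 0.1141]
orientation: [-2.566, -0.212, 0.249]
force: [0.3, -0.1, -0.7]
finger_gap: 0.0854
time: 16.45
ee_pos: [0.5917, -0.1725, 0.2327]
orientation: [-2.571, -0.215, 0.247]
force: [-0.0, -0.3, -0.2]
finger_gap: 0.0858
```

View pics/m5.png

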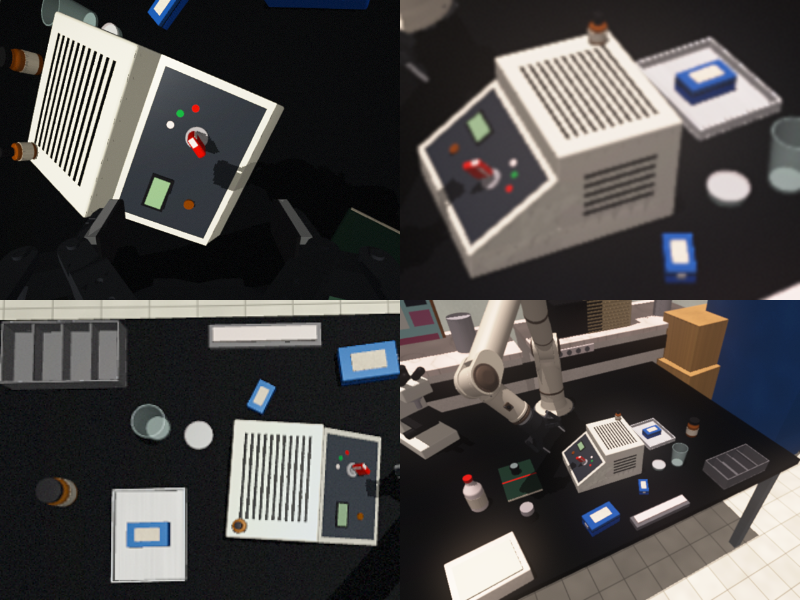

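The bow's line in the wrist view, direction (-15,-23), points from the collar (197,137) at the green dot (180,114). The box lies flat in mid-tray and the bystanders are where they were. Handing in.

```bash
python3 -c "
from workcell import manip
print(manip.sense()['time']); print(manip.hand_in())"
```

```text
16.6
the job is handed in; nothing more can be done
None
```

I moved the middle-sized blue slide box from the vents to the middle of the tray and started the lamp. I handed the job in at 16.6 s of the 56 s allowed; no verdict is reported.

- **Slide box:** I lowered it until it touched the tray floor, with about 9 N of contact and the tool at the predicted height. The last pictures show it flat and label up.
- **Key:** I turned it to about 1.18 rad, at the red dot, with about 0.14 N m on it. I held it there for about 1 s and released it. The last wrist picture shows it sprung back and pointing at the green dot.
- **Everything else:** By eye, the last pictures show the other things where they were. The gripper is open and stands clear, with near-zero wrist force.

One reading changed during the hold: the key torque eased from 0.14 to 0.10 N m. The tool's angle did not change, so I took the key as still at START, but I took no picture at the end of the hold to confirm it.

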